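# Tuck a cover strip under the keeper leaf and hold it down

## Robot

A 6-joint arm with a two-finger parallel gripper is mounted at the origin on a cart in front of the work surface, level with it; the furniture and walls round the work are solid. World frame = base frame: x ahead of the robot, y to its left, z up, the work surface at z = 0. Lengths are in m, angles in rad, forces in N, time in s.
With the tool pointing down it reaches from about 0.35 to 0.85 m from the base axis. Payload 8.1 kg.
Tool frame: the origin (TCP) lies at the very end of the fingers, on their centre line; the grasp point (between the pads) lies 19 mm behind it; z points along the fingers, y is the direction in which the jaws open and shut (so a half turn about z gives the same grasp; the last joint's range is limited). The gripper opens to 93 mm and grips with 3 to 60 N. Pads are 15 mm wide; open, the fingers measure 128 mm over their backs; the gripper's body (75 mm by 188 mm) begins 65 mm behind the grasp point.
Start: joints at [-1.293, 0.13, 1.488, -0, 1.523, -0.085], TCP at [0.213, -0.561, 0.219] pointing down, gripper open.
Joint ranges: [-2.96, 2.96], [-0.89, 2.26], [0.02, 2.5], [-1.34, 4.48], [0, 2.73], [-2.66, 2.66]. Speed limits (rad/s): [2.39, 2.39, 2.79, 3.14, 3.14, 3.14].

## Interface

Orientations are given as a 3x3 rotation matrix whose columns are the frame's x, y, z axes.
In Python, from plant import bot, cams, workorder, monitor gives the robot as it stands. Calls block until the motion is done:
- bot.movep(position, orientation): joint-space move of the TCP to a pose.
- bot.move_linear(position, orientation=None, speed=0.15, max_force=None): straight line of the TCP; orientation=None keeps the orientation; speed is the mean speed in m/s. With max_force (N) it stops when the force on the tool has changed by that much, and returns True; else False.
- bot.goto_joints(angles): joint-space move.
- bot.grip(opening, newtons=None): finger opening in m; newtons is the grip in N (None keeps the last); returns when the fingers have stopped.
- bot.pause(seconds).
- bot.inverse_kinematics(position, orientation): joint angles nearest the present ones, or None.
- cams.read_camera(name): name is "scene" or "top" or "wrist"; returns the picture (420x560x3 uint8, red, green, blue); there is no depth.
- cams.camera_info(name): a dict with "camera_matrix" (3x3 intrinsics, pixels), "eye" and "orientation" of the camera in the world; the wrist camera has in their place "T_tool_cam" (4x4, takes a point from camera to tool coordinates, whose origin is the TCP and whose axes are the flange's). Camera axes: x right, y up, looking along -z (the intrinsics and any distortion apply to the point x, -y, -z); pixel columns grow to the right and rows downward; lengths in m; the calibration is good to about 2 mm. The wrist camera is an equidistant fisheye: a pixel r from the principal point sees the ray r / f radians off the axis. A picture is of the moment at which its call begins: read the wrist's pose just before it. camera_info takes no time and is no camera call.
A pose or a line that the arm cannot do raises bot.MotionError and nothing moves.
- workorder.finish_job(): hands the job in, once; it reports no verdict.
Readings, each from a call of its own:
- monitor.read_time(): time.
- monitor.read_qpos(): joint angles.
- monitor.read_qvel(): joint speeds.
- monitor.read_effort(): joint torques, N m.
- monitor.read_tool_pos(): TCP position.
- monitor.read_tcp_rot(): TCP orientation.
- monitor.read_wrist_force(): force on the tool from outside, world axes, zero at the start.
- monitor.read_wrist_torque(): the same for the moment, N m.
- monitor.read_width(): finger opening in m.
Only numpy, scipy, OpenCV 4.12 (cv2) and the standard library are available. Lean on these libraries where they do the work, as an engineer would, in place of code of your own. Each camera call takes 0.05 s, during which the arm holds its last target. There are 200 camera calls.

## Task

Pick up the aluminium cover strip (its upright web is the handle), set it flat on the black bed of the jig with its wide front flange toward the hinged keeper leaf but still clear of it, and push it sideways against the long side fence. Then slide it flat along the fence so that its front edge goes under the leaf, without prying the leaf up, until it is fully home against the end stop. Finish while still gripping the strip and pressing it down flat on the bed with about 10 N: do not let go, and leave the other things on the bench alone.

Things in the scene. Friction and masses are not known exactly. Their poses are not given: they have to be found in the camera images.
- strip_grip (a point): Centre of the upright web of the loose cover strip: the point to grip. The web is 10 mm thick (strip's x), 110 mm long (y) and stands 34 mm above the plate. This point is 19.5 mm above the strip's underside, 16 mm ahead of its rear edge, 74 mm behind its front edge, midway along y. Axes: +x to the front edge (on the wide side of the web), z up.
- strip: The loose aluminium cover strip, about 0.16 kg: a flat plate 90 mm deep (x), 110 mm wide (y), 5 mm thick, with the upright web near its rear edge. Origin at the centre of the plate's underside, 29 mm ahead of the web's middle. It starts flat on the bench, front edge roughly away from the robot.
- strip_front (a point): Middle of the strip's front lower edge, on its underside; axes as the strip's. This edge goes under the leaf.
- strip_side (a point): Middle of the strip's right-hand (-y) lower edge, on its underside, 45 mm behind the front edge; axes as the strip's. This edge lies against the fence.
- jig: Fixed grey jig, base 200 x 166 x 10 mm (x -108 to +92 mm). x: the tucking direction, away from the robot toward the leaf; y left; z up; origin on the bench top. The strip fully home has its front edge at x = 45 mm, its right edge at y = -58 mm and its underside at z = 15 mm. Hinge ears at x = 58 to 82 mm are its highest part, 35 mm.
- jig_bed: The rigid flat black bed, 147 x 130 x 5 mm, fixed, axes as the jig's; origin at the centre of its underside. In the jig's axes it spans x -102 to +45 mm, y -58 to +72 mm; its top is 15 mm above the bench. Bed, fence, stop and leaf are polished and slippery (friction about 0.15).
- jig_stop (a point): On the face of the steel end stop (the jig's x = 45 mm, y = 7 mm), level with the bed's top. The stop runs the whole width of the bed, 6 mm higher than the bed.
- jig_fence (a point): On the face of the steel side fence (the jig's y = -58 mm, x = -43 mm), level with the bed's top. The fence runs along the jig's x from -102 to +16 mm, 9 mm higher than the bed.
- leaf_edge (a point): Middle of the free edge of the steel keeper leaf, at the tip of its turned-up lip (the jig's x = 13 mm, z = 28 mm when shut). The leaf is 116 mm wide (y -54 to +62 mm) and 3 mm thick. Shut, its flat underside is 7 mm above the bed, so the 5 mm plate passes with 2 mm to spare; the lip's mouth is about 10 mm high. The flat part covers the last 24 mm of bed before the stop.
- leaf (a joint): Opening of the keeper leaf, rad: 0 shut and level, grows as its free edge rises. Hinged at the jig's x = 70 mm, 57 mm behind the lip. A light spring keeps it shut (about 1 N at the edge). 0.10 rad raises the edge 6 mm: stay below that.
- transformer: Bystander: small transformer, 30 x 56 x 30 mm, on the bench between strip and jig. Origin at the centre of its underside.
- side_cutter: Bystander: side cutter lying on the bench, 136 x 54 x 12 mm, beyond the strip. Origin at the centre of its underside.

How it is judged:
On the way:
1. The strip lies flat on the bed with its right edge against the side fence, its front edge not yet under the leaf (z of each of strip_front, strip_side in the frame of jig below 0.018 m and angle between strip_front's own z axis and vertical below 0.035 rad and y of strip_side in the frame of jig between -0.0625 and -0.0545 m and x of strip_front in the frame of jig below 0.014 m and angle between the x axis of strip_front and the x axis of jig, either way round below 0.06 rad), for 0.2 s.
At the end, for the whole second after the job is handed in: Strip flat on the bed (3 mm, 2 degrees), front edge under the shut leaf (below 0.03 rad) and within 3.5 mm of the end stop, right edge within 3.5 mm of the fence, square within 0.045 rad, at rest; fingers still grip it (over 15 N) and press it on the bed with 4 to 40 N (z of each of strip_front, strip_side in the frame of jig below 0.018 m and angle between strip_front's own z axis and vertical below 0.035 rad and y of strip_side in the frame of jig between -0.0625 and -0.0545 m and x of strip_front in the frame of jig between 0.0415 and 0.049 m and angle between the x axis of strip_front and the x axis of jig, either way round below 0.045 rad and value of joint leaf below 0.03 rad and linear speed of strip below 0.02 m/s and contact force between strip and jig_bed between 4 and 40 N and contact force between the fingers and strip above 15 N); the arm keeps its last pose, push and grip.
It fails at once if the keeper leaf is lifted by more than 0.10 rad (6 mm at its edge) (value of joint leaf above 0.1 rad).
It fails at once if the transformer is pushed away (more than 30 mm) (distance of transformer from where it was at the start of the episode above 0.03 m).
It fails at once if the side cutter is pushed away (more than 30 mm) (distance of side_cutter from where it was at the start of the episode above 0.03 m).
It also fails if it takes over 42 s, if anything falls off the work surface, if the arm or the gripper's body presses on something with over 40 N, if the wrist force passes 120 N, or if a joint passes its speed limit or range.

## Working session

There is one attempt and no reset: what is moved stays moved. The work goes in short steps, each a Python script; the robot and the scene stay as the last script left them, time stands still between calls to the robot, and variables do not carry over. Pictures are saved under pics/ and viewed, about 8 in all and at most 12, crops included, and the job is handed in when it is done.

```bash
ls; mkdir -p pics; python3 - <<'E'
from plant import bot,cams,workorder,monitor
import cv2,numpy as np
for n in("top","scene"):
    im=cams.read_camera(n); cv2.imwrite(f"pics/{n}0.png",im[:,:,::-1])
    print(n,cams.camera_info(n))
print(cams.camera_info("wrist"),monitor.read_time(),monitor.read_wrist_force(),monitor.read_tcp_rot())
E
```

```text
pics
top {'camera_matrix': array([[427.76173221,   0.        , 287.29389453],
       [  0.        , 427.76173221, 209.62236468],
       [  0.        ,   0.        ,   1.        ]]), 'eye': array([ 0.40037204, -0.09599043,  0.98296102]), 'orientation': array([[-0.01982978,  0.9853181 , -0.16957308],
       [-0.99980151, -0.01986986,  0.0014608 ],
       [-0.00193004,  0.16956839,  0.98551653]])}
scene {'camera_matrix': array([[495.5107276 ,   0.        , 280.83174801],
       [  0.        , 495.5107276 , 211.39790523],
       [  0.        ,   0.        ,   1.        ]]), 'eye': array([-0.19404347, -0.86002412,  0.50317796]), 'orientation': array([[ 0.70664707,  0.25320227, -0.66071063],
       [-0.70731898,  0.27746691, -0.65016304],
       [ 0.01870258,  0.92676897,  0.37516595]])}
{'camera_matrix': array([[325.1922621 ,   0.        , 279.66906787],
       [  0.        , 325.1922621 , 205.38484981],
       [  0.        ,   0.        ,   1.        ]]), 'T_tool_cam': array([[ 4.10447004e-04,  9.67276408e-01,  2.53724618e-01,
         6.95700149e-02],
       [ 9.99999312e-01, -1.18286928e-04, -1.16673963e-03,
         4.47399056e-04],
       [-1.09854742e-03,  2.53724922e-01, -9.67275792e-01,
        -1.65276422e-01],
       [ 0.00000000e+00,  0.00000000e+00,  0.00000000e+00,
         1.00000000e+00]])} 0.1 [-0.87882275  1.15508328  0.06139754] [[ 9.34910931e-01  3.54882135e-01 -4.70307449e-04]
 [ 3.54882423e-01 -9.34909567e-01  1.60212041e-03]
 [ 1.28868980e-04 -1.66474373e-03 -9.99998606e-01]]
```

View pics/top0.png

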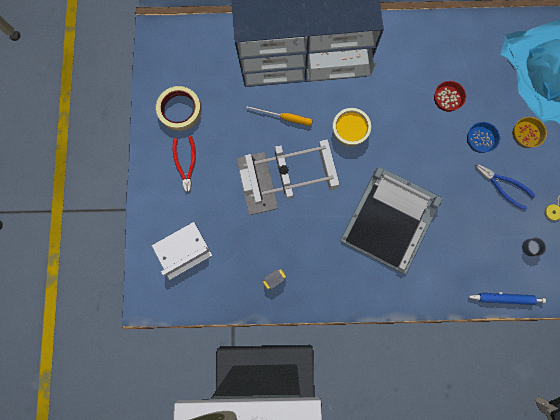

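View pics/scene0.png

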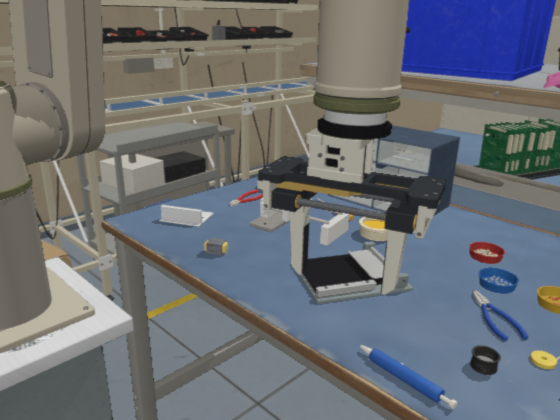

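The top view shows the strip at about (182,250) with its web on the lower right side, and the jig at about (390,222) with its leaf up-right. The transformer is at (275,280) and the side cutter at (186,165). The scene view confirms this arrangement. Next I'll turn the outlines into positions.

```bash
cat > h.py <<'E'
import numpy as np,cv2
from plant import bot,cams,workorder,monitor
def rays(name,px,T=None):
    i=cams.camera_info(name);K=i["camera_matrix"];px=np.atleast_2d(np.asarray(px,float))
    u=(px-K[:2,2])/[K[0,0],K[1,1]]
    if name=="wrist":
        r=np.linalg.norm(u,axis=1,keepdims=True)+1e-12
        d=np.hstack([u/r*np.sin(r),np.cos(r)])*[1,-1,-1]
        M=T@i["T_tool_cam"];return M[:3,3],d@M[:3,:3].T
    d=np.hstack([u,np.ones((len(u),1))])*[1,-1,-1]
    return i["eye"],d@i["orientation"].T
def onplane(name,px,z,T=None):
    o,d=rays(name,px,T);return o+d*((z-o[2])/d[:,2:3])
def toolT():
    T=np.eye(4);T[:3,:3]=monitor.read_tcp_rot();T[:3,3]=monitor.read_tool_pos();return T
def down(a):  # jaws (tool y) at world yaw a, tool z down
    y=np.array([np.cos(a),np.sin(a),0]);z=np.array([0,0,-1.]);return np.c_[np.cross(y,z),y,z]
E
python3 - <<'E'
from h import *
im=cv2.imread("pics/top0.png");hsv=cv2.cvtColor(im,cv2.COLOR_BGR2HSV)
print([hsv[r,c].tolist() for r,c in((240,175),(262,195),(300,150),(268,405),(190,400),(230,380),(200,345))])
m=((hsv[:,:,1]<90)).astype(np.uint8)*255
for n,(x,y,w,h) in dict(strip=(145,215,75,70),jig=(330,160,120,120)).items():
    s=np.zeros_like(m);s[y:y+h,x:x+w]=m[y:y+h,x:x+w]
    c=max(cv2.findContours(s,0,2)[0],key=cv2.contourArea)
    b=cv2.boxPoints(cv2.minAreaRect(c));q=cv2.approxPolyDP(c,5,True)[:,0]
    print(n,cv2.contourArea(c),b.round(1).tolist(),q.tolist())
    print(onplane("top",b,.010 if n=="jig" else .005).round(4).tolist())
a=cv2.resize(im[210:290,140:230],None,fx=4.4,fy=4.4,interpolation=2);b=cv2.resize(im[160:280,335:450],None,fx=3,fy=3,interpolation=2)
h=max(a.shape[0],b.shape[0]);f=lambda i:cv2.copyMakeBorder(i,0,h-i.shape[0],0,0,0)
cv2.imwrite("pics/crop.png",np.hstack([f(a),f(b)]))
E
```

```text
[[120, 6, 212], [110, 9, 166], [108, 97, 139], [86, 23, 88], [165, 3, 167], [100, 38, 40], [107, 97, 140]]
strip 1917.5 [[146.60000610351562, 247.1999969482422], [193.39999389648438, 221.0], [212.8000030517578, 255.60000610351562], [166.0, 281.8999938964844]] [[194, 222], [151, 245], [168, 279], [211, 256]]
[[0.4879, 0.2261, 0.005], [0.5464, 0.1199, 0.005], [0.4657, 0.0743, 0.005], [0.4089, 0.1795, 0.005]]
jig 6352.5 [[337.20001220703125, 241.60000610351562], [375.79998779296875, 164.39999389648438], [459.3999938964844, 206.1999969482422], [420.79998779296875, 283.3999938964844]] [[377, 166], [340, 240], [405, 274], [430, 222], [439, 228], [446, 217], [449, 227], [449, 211], [439, 208], [449, 203], [443, 209], [441, 197]]
[[0.4916, -0.2096, 0.01], [0.6714, -0.3075, 0.01], [0.5678, -0.495, 0.01], [0.3941, -0.3931, 0.01]]
```

View pics/crop.png

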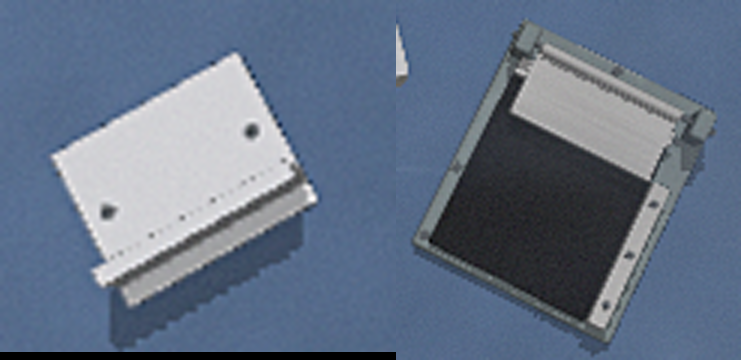

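The crop shows the strip's corners at front-left (151.8,245.7), front-right (193.9,222), rear-right (212.3,255.5) and rear-left (170,279.3). On the jig, the base's rear corners are at (340.7,242.3) and (404.7,274) and the bed's rear-left corner is at (346.3,241). I'll make coarse estimates from these, then take a wrist view of each object.

```bash
python3 - <<'E'
from h import *
s=onplane("top",[(151.8,245.7),(193.9,222),(212.3,255.5),(170,279.3)],.005);print(s.round(4))
print("lens",[np.linalg.norm(s[i]-s[(i+1)%4]).round(4) for i in range(4)])
d=s[0]+s[1]-s[2]-s[3];ys=np.arctan2(d[1],d[0]);c=s.mean(0);print("strip",c,ys)
b=onplane("top",[(340.7,242.3),(404.7,274)],.010);d=b[0]-b[1];yj=np.arctan2(-d[0],d[1]);print("jig rear",b,np.linalg.norm(d),yj)
ex=np.array([np.cos(yj),np.sin(yj),0]);jc=b.mean(0)+.108*ex;print("jig",jc)
def look(c,a,n):
    R=down(a);  # camera axis hits plane about straight below: put cam axis near c
    best=None
    for aa in (a,a+np.pi):
        R=down(aa);p=c-R[:,0]*0.0+np.array([0,0,.0]);p[2]=.17
        q=bot.inverse_kinematics(p,R)
        if q is not None and (best is None or abs(q[5])<abs(best[0][5])):best=(q,p,R)
    bot.movep(best[1],best[2]);T=toolT();im=cams.read_camera("wrist");cv2.imwrite(f"pics/{n}.png",im[:,:,::-1]);np.save(f"{n}.npy",T);print(n,best[0],T.round(4).tolist(),monitor.read_time())
bot.grip(.05)
look(jc-.05*ex,yj,"wjig");look(c,ys,"wstrip")
print(monitor.read_wrist_force())
E
```

```text
[[0.4912 0.2142 0.005 ]
 [0.544  0.1188 0.005 ]
 [0.466  0.0755 0.005 ]
 [0.4144 0.1705 0.005 ]]
lens [np.float64(0.1091), np.float64(0.0892), np.float64(0.1081), np.float64(0.0883)]
strip [0.47889394 0.1447358  0.005     ] 0.5119579266299499
jig rear [[ 0.4898312  -0.21754173  0.01      ]
 [ 0.41560874 -0.35845831  0.01      ]] 0.15926850144903187 -0.4847881527578942
jig [ 0.54827553 -0.33833028  0.01      ]
wjig [-6.44854133e-01  1.41987535e-01  1.56474735e+00 -4.44089210e-16
  1.43485776e+00 -1.60065980e-01] [[0.4674, 0.884, 0.0001, 0.5036], [0.884, -0.4674, -0.0006, -0.3161], [-0.0005, 0.0003, -1.0, 0.1703], [0.0, 0.0, 0.0, 1.0]] 2.4417
wstrip [ 1.90980208e-01 -1.13902928e-01  1.82308812e+00 -4.44089210e-16
  1.43240746e+00 -3.20977718e-01] [[-0.4885, 0.8726, 0.0003, 0.4794], [0.8726, 0.4885, -0.0002, 0.1439], [-0.0003, 0.0001, -1.0, 0.1701], [0.0, 0.0, 0.0, 1.0]] 4.175
[ 0.23672997 -0.2095484   0.24455991]
```

View pics/wjig.png

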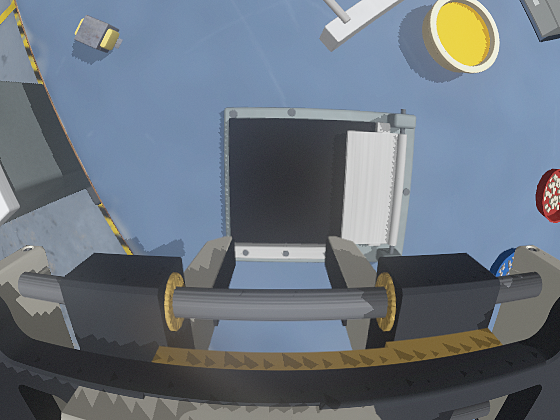

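View pics/wstrip.png

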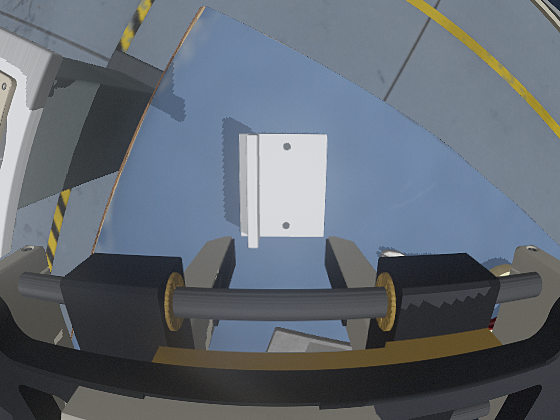

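In the wrist views, the strip's plate front edge runs (326,134)–(324,237) with the web at col ~252. The jig's bed rear-left corner is at (231,118), the fence is at row ~245 and the leaf lip is at col ~345. I'll fit edges to these.

```bash
python3 - <<'E'
from h import *
def line(P):  # world pts -> point, direction
    P=P[:,:2];
    for _ in range(3):
        c=np.median(P,0) if 0 else P.mean(0);v=np.linalg.svd(P-c)[2][0];r=abs((P-c)@[-v[1],v[0]]);P=P[r<=max(.001,2*r.std())]
    return c,v,r.std()
def edge(g,rng,lo,hi,axis,sgn):
    # strongest gradient along scan; axis 0: scan rows at each col in rng; 1: scan cols at each row
    out=[]
    for k in rng:
        p=(g[lo:hi,k] if axis==0 else g[k,lo:hi]).astype(float)
        d=np.diff(p)*sgn;i=d.argmax();w=np.clip(d[max(i-1,0):i+2],0,None);x=lo+max(i-1,0)+.5+(w*np.arange(len(w))).sum()/w.sum()
        out.append((k,x) if axis==0 else (x,k))
    return np.array(out)
a=lambda v:np.arctan(v[1]/v[0])
# strip
g=cv2.imread("pics/wstrip.png")[:,:,2];T=np.load("wstrip.npy")
F=edge(g,range(140,232),300,345,1,-1);L=edge(g,range(268,318),120,150,0,1);R=edge(g,range(268,318),222,250,0,-1)
W=onplane("wrist",F,.005,T),onplane("wrist",L,.005,T),onplane("wrist",R,.005,T)
f,l,r=map(line,W);ang=a(f[1])+np.pi/2;ang=(ang+np.pi/2)%np.pi-np.pi/2
print("px",F[[0,-1]],L[[0,-1]],R[[0,-1]]);print("yaw f,l,r",ang,a(l[1]),a(r[1]),f[2],l[2],r[2])
ex=np.array([np.cos(ang),np.sin(ang)]);ey=np.array([-ex[1],ex[0]])
print("width",(l[0]-r[0])@ey,)
mid=ey*((l[0]+r[0])@ey/2)+ex*(f[0]@ex);print("strip_front",mid,"grip",mid-.074*ex)
WT=onplane("wrist",edge(g,range(150,225),250,266,1,1),.039,T)
# jig
g=cv2.imread("pics/wjig.png")[:,:,2];T=np.load("wjig.npy")
print(g[180,220:240],g[110:126,280],g[236:262,280],g[180,336:352])
Re=edge(g,range(128,230),222,238,1,-1);Le=edge(g,range(240,335),112,125,0,-1);Fe=edge(g,range(240,320),236,252,0,1);Lf=edge(g,range(140,235),334,352,1,1)
print("px",Re[[0,-1]],Le[[0,-1]],Fe[[0,-1]],Lf[[0,-1]])
re,le,fe=[line(onplane("wrist",e,.015,T)) for e in(Re,Le,Fe)];lf=line(onplane("wrist",Lf,.028,T))
n=lambda v:(a(v)+np.pi)%np.pi-np.pi/2
print("yaws",n(re[1]),a(le[1]),a(fe[1]),n(lf[1]),re[2],le[2],fe[2],lf[2])
y=np.mean([a(le[1]),a(fe[1])]);ex=np.array([np.cos(y),np.sin(y)]);ey=np.array([-ex[1],ex[0]])
print("bed width",(le[0]-fe[0])@ey,"rear->lip",(lf[0]-re[0])@ex)
print("O via fence/left",fe[0]@ey+.058,le[0]@ey-.072,"via rear/lip",re[0]@ex+.102,lf[0]@ex-.013)
O=ex*(re[0]@ex+.102)+ey*(fe[0]@ey+.058);print("O",O,"yaw",y)
E
```

```text
px [[326.75663717 140.        ]
 [323.21681416 231.        ]] [[268.         133.5       ]
 [317.         133.75984252]] [[268.         236.17592593]
 [317.         236.37288136]]
yaw f,l,r 0.5026257733989574 0.5117862235731248 0.5022700779338951 5.984657931974221e-05 7.159225339523416e-06 3.365978724303137e-05
width 0.10954158730757857
strip_front [0.51886578 0.16910678] grip [0.45401805 0.13345889]
[ 95  91  92  92  91 126 121 124 117  69  55  52  56  55  55  56  54  55
  56  51] [163 162 161 160 161 162 164 176  80  49  59  61  60  59  58  60] [ 65  62  64  64  66  62  62  92 128 116 141 194 207 203 205 207 207 207
 207 208 210 216 186 152 163 142] [ 65  67  66  67  67  67  64  61  94 134 217 209 208 206 203 205]
px [[228.27142857 128.        ]
 [230.046875   229.        ]] [[240.        117.5733945]
 [334.        119.5      ]] [[240.         245.75287356]
 [319.         246.76373626]] [[347.2037037  140.        ]
 [341.10958904 234.        ]]
yaws -0.5024023313953938 -0.5039878731983274 -0.5012559735815124 -0.5025332379011367 0.00017981664021813037 7.005811006948675e-05 4.8156474484286894e-05 0.0002275736704625853
bed width 0.13320316470350313 rear->lip 0.11473584473477583
O via fence/left -0.03608245104771007 -0.03287928634420699 via rear/lip 0.6432190245002783 0.6429548692350542
O [ 0.54628551 -0.34147445] yaw -0.5026219233899198
```

All the edges agree. The fence's top lip had been picked up rather than its foot, so I use the bed's left edge instead, which puts the jig origin at about (0.5477,-0.3386) with yaw -0.5026. Next is the grasp.

```bash
cat >> h.py <<'E'
YS=.504;YJ=-.5026;O=np.array([.5477,-.3386]);EX=np.array([np.cos(YJ),np.sin(YJ)]);EY=np.array([-EX[1],EX[0]])
def J(x,y,z): return np.r_[O+x*EX+y*EY,z]     # jig -> world
def inJ():
    p=monitor.read_tool_pos();f=monitor.read_wrist_force();d=p[:2]-O
    return "jig xyz",np.round([d@EX,d@EY,p[2]],4),"F jig",np.round([f[:2]@EX,f[:2]@EY,f[2]],2),"w",round(float(monitor.read_width()),4),"t",round(float(monitor.read_time()),2)
E
python3 - <<'E'
from h import *
g=np.array([.4540,.1330]);R=down(YS)
bot.movep(np.r_[g,.07],R);print(inJ())
print(bot.move_linear(np.r_[g,.008],speed=.06,max_force=8));print(inJ())
bot.grip(.0,50);print(inJ())
bot.move_linear(np.r_[g,.16],speed=.15);print(inJ())
T=toolT();cv2.imwrite("pics/held.png",cams.read_camera("wrist")[:,:,::-1]);np.save("held.npy",T)
E
```

```text
('jig xyz', array([-0.3088,  0.3679,  0.0705]), 'F jig', array([0.6 , 0.74, 0.85]), 'w', 0.0499, 't', 4.67)
False
('jig xyz', array([-0.3089,  0.3684,  0.0085]), 'F jig', array([ 0.23, -0.53, -0.69]), 'w', 0.05, 't', 5.85)
('jig xyz', array([-0.3093,  0.3682,  0.008 ]), 'F jig', array([0.56, 0.34, 0.54]), 'w', 0.01, 't', 6.57)
('jig xyz', array([-0.3099,  0.3676,  0.1587]), 'F jig', array([-0.16, -0.37, -2.73]), 'w', 0.0101, 't', 7.73)
```

View pics/held.png

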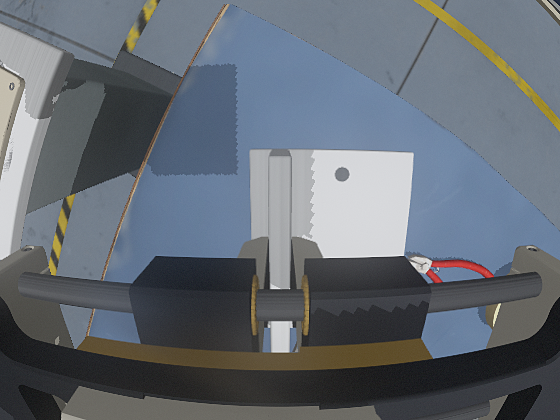

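The strip is gripped squarely. Its left plate edge is at row 152 and its front edge at col 413. Next I move over the jig, staying off the fence and clear of the leaf, and lower until contact.

```bash
python3 - <<'E'
from h import *
T=np.load("held.npy");P=onplane("wrist",[(300,152),(395,152.5),(412.5,165),(410,220)],T[2,3]-.003,T)
q=(P-T[:3,3])@T[:3,:3];print("tool coords",q.round(4).tolist())
R=down(YJ);x=-.085;y=.006
bot.movep(J(x,y,.16),R);print(inJ())
bot.move_linear(J(x,y,.040),speed=.12);print(inJ())
print(bot.move_linear(J(x,y,.016),speed=.02,max_force=6));print(inJ())
bot.pause(.2);print(inJ())
cv2.imwrite("pics/bed.png",cams.read_camera("wrist")[:,:,::-1]);np.save("bed.npy",toolT())
E
```

```text
tool coords [[0.0538, 0.0101, 0.003], [0.0548, 0.0617, 0.0029], [0.0483, 0.0726, 0.0029], [0.0167, 0.0741, 0.0029]]
('jig xyz', array([-0.0852,  0.0071,  0.1599]), 'F jig', array([-0.32,  0.56, -1.64]), 'w', 0.0095, 't', 9.35)
('jig xyz', array([-0.0841,  0.0059,  0.041 ]), 'F jig', array([-0.49,  0.04, -1.98]), 'w', 0.0096, 't', 10.5)
True
('jig xyz', array([-0.085,  0.006,  0.023]), 'F jig', array([ 0.46, -0.73,  3.31]), 'w', 0.0096, 't', 11.32)
('jig xyz', array([-0.0851,  0.006 ,  0.023 ]), 'F jig', array([1.47, 0.16, 5.28]), 'w', 0.0096, 't', 11.53)
```

View pics/bed.png

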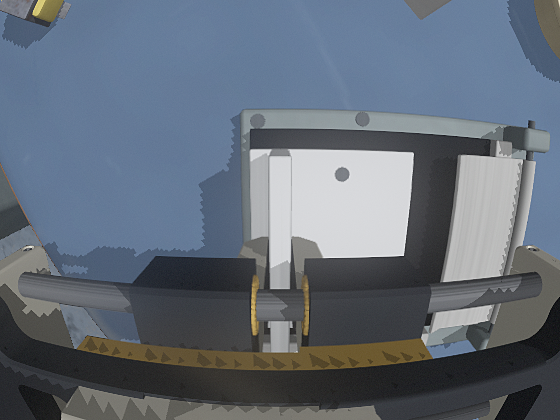

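The strip is down on the bed: contact came at TCP z 0.023 as predicted, its front edge at col 413 is clear of the lip at col 460, and there is a gap along the fence. Now I push sideways to the fence.

```bash
python3 - <<'E'
from h import *
p=monitor.read_tool_pos();print(inJ())
print(bot.move_linear(J(-.085,-.012,.0228),speed=.012,max_force=7));print(inJ())
bot.pause(.4);print(inJ(),monitor.read_wrist_torque())
E
```

```text
('jig xyz', array([-0.0851,  0.006 ,  0.023 ]), 'F jig', array([ 0.82, -0.04,  5.22]), 'w', 0.0096, 't', 11.57)
True
('jig xyz', array([-0.0851, -0.0031,  0.023 ]), 'F jig', array([-0.28,  0.75,  3.97]), 'w', 0.0096, 't', 12.47)
('jig xyz', array([-0.0851, -0.0031,  0.023 ]), 'F jig', array([-0.6 ,  2.45,  5.04]), 'w', 0.0096, 't', 12.88) [ 0.09637038 -0.20378192  0.03144192]
```

Fence contact came at y=-3.1 mm as predicted, with about 2.5 N side force. Next I slide along the fence under the leaf, force-guarded, until it meets the stop.

```bash
python3 - <<'E'
from h import *
print(bot.move_linear(J(-.055,-.0034,.0229),speed=.03,max_force=10));print(inJ())
print(bot.move_linear(J(-.036,-.0034,.0229),speed=.03,max_force=10));print(inJ())
print(bot.move_linear(J(-.022,-.0034,.0229),speed=.012,max_force=10));print(inJ())
bot.pause(.4);print(inJ(),monitor.read_wrist_torque())
cv2.imwrite("pics/home.png",cams.read_camera("wrist")[:,:,::-1]);np.save("home.npy",toolT())
E
```

```text
False
('jig xyz', array([-0.055 , -0.0031,  0.023 ]), 'F jig', array([-0.95,  2.52,  4.54]), 'w', 0.0099, 't', 14.03)
False
('jig xyz', array([-0.0358, -0.0032,  0.023 ]), 'F jig', array([0.14, 2.23, 4.8 ]), 'w', 0.01, 't', 14.81)
True
('jig xyz', array([-0.0283, -0.0031,  0.023 ]), 'F jig', array([-1.81,  1.21,  5.5 ]), 'w', 0.0096, 't', 15.55)
('jig xyz', array([-0.0283, -0.0031,  0.023 ]), 'F jig', array([-2.65, -1.61,  4.93]), 'w', 0.0098, 't', 15.95) [-0.4000411   0.16811081  0.01866695]
```

View pics/home.png

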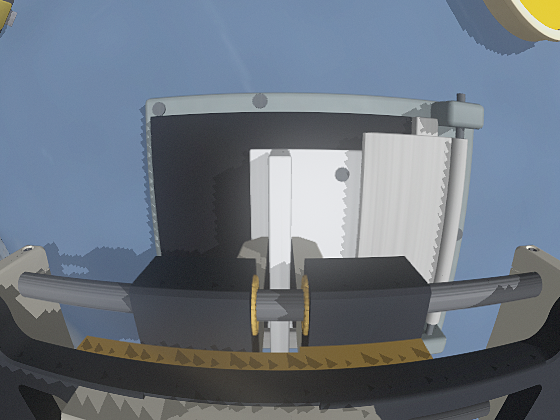

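It met the stop at x=-28.3 mm (predicted -29). The view shows the plate under a level leaf (lip at col 362). Bed force is about 7 N (5 N reading plus about 2 N weight), so I'll bring the press up to about 10 N.

```bash
python3 - <<'E'
from h import *
p=monitor.read_tool_pos()
print(bot.move_linear(J(-.0280,-.0034,.020),speed=.004,max_force=3.5));print(inJ())
bot.pause(.5)
F=np.array([monitor.read_wrist_force() for _ in range(8) if bot.pause(.1) is None]);m=F.mean(0);print("meanF jig",m[:2]@EX,m[:2]@EY,m[2]);print(inJ())
T=toolT();im=cams.read_camera("wrist");a=cv2.imread("pics/home.png")[:,:,::-1];print("img diff leaf area",np.abs(im[130:250,355:470].astype(int)-a[130:250,355:470]).mean())
cv2.imwrite("pics/final_s.png",cams.read_camera("scene")[:,:,::-1])
E
```

```text
True
('jig xyz', array([-0.0283, -0.0031,  0.023 ]), 'F jig', array([-0.7 , -0.37,  3.93]), 'w', 0.01, 't', 16.27)<stdin>:5: RuntimeWarning: Mean of empty slice.
  ret = ret.dtype.type(ret / rcount)
Traceback (most recent call last):
IndexError: invalid index to scalar variable.
```

```bash
cat >> h.py <<'E'
def meanF():
    F=[]
    for _ in range(10): bot.pause(.08);F.append(monitor.read_wrist_force())
    m=np.mean(F,0);return np.round([m[:2]@EX,m[:2]@EY,m[2]],2)
E
python3 - <<'E'
from h import *
print(meanF(),inJ())
print(bot.move_linear(J(-.0281,-.0033,.0215),speed=.004,max_force=6));print(meanF(),inJ())
E
```

```text
[2.25 3.83 3.11] ('jig xyz', array([-0.0284, -0.0032,  0.0231]), 'F jig', array([2.55, 5.17, 3.28]), 'w', 0.0099, 't', 18.41)
True
[-3.95 -2.42  5.15] ('jig xyz', array([-0.0283, -0.0029,  0.0231]), 'F jig', array([-3.81, -2.52,  4.9 ]), 'w', 0.0096, 't', 19.48)
```

```bash
python3 - <<'E'
from h import *
for z in (.0229,.0226,.0223,.0220):
    bot.move_linear(J(-.0282,-.0032,z),speed=.002);f=meanF();print(z,f,inJ())
    if f[2]>7.2: break
E
```

```text
0.0229 [-2.56  1.09  5.92] ('jig xyz', array([-0.0283, -0.0029,  0.023 ]), 'F jig', array([-1.38,  1.48,  6.43]), 'w', 0.0095, 't', 20.88)
0.0226 [-3.92  1.05  8.33] ('jig xyz', array([-0.0283, -0.0029,  0.023 ]), 'F jig', array([-4.36,  0.45,  8.85]), 'w', 0.0096, 't', 21.97)
```

The press reads 8.3 N plus about 2 N weight, so about 10 N, with light contact on both stop and fence. One last look before handing in.

```bash
python3 - <<'E'
from h import *
im=cams.read_camera("wrist");s=cams.read_camera("scene")
cv2.imwrite("pics/fin.png",np.hstack([cv2.resize(im[80:340,130:520],None,fx=1,fy=1),cv2.resize(s[200:330,270:440],None,fx=2,fy=2,interpolation=2)])[:,:,::-1])
E
```

```text
(no output)
```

View pics/fin.png

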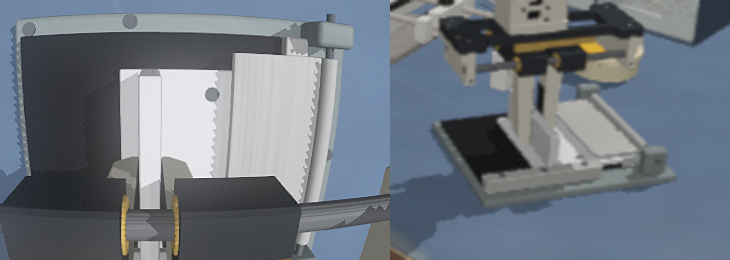

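The strip is flat and under a shut, level leaf (lip at col ~232 in the crop), and it is flush with the fence in the scene view. Handing in.

```bash
python3 - <<'E'
from h import *
print(inJ());print(workorder.finish_job())
E
```

```text
('jig xyz', array([-0.0283, -0.0029,  0.023 ]), 'F jig', array([-3.54,  0.76,  8.82]), 'w', 0.0097, 't', 22.07)
the job is handed in; nothing more can be done
None
```

I gripped the strip by its web, set it on the bed clear of the leaf and pushed it against the fence. I then slid it under the leaf until it met the end stop. I handed the job in at 22.1 s, still gripping with 50 N commanded; no verdict was reported.

**Last checks:**
- **Position:** the tool was at x = -28.3 mm and y = -2.9 mm in the jig's axes. Fully home should read about -29 and -3 mm, so both agree within about 1 mm.
- **Height:** the tool was at 23.0 mm, which fits the strip lying flat on the bed.
- **Forces:** the tool read about 8.3–8.8 N upward. With about 2 N of strip weight, that is roughly 10 N on the bed. It was pressing about 4 N on the stop and about 1 N on the fence.
- **Leaf:** it looked shut and level in both the wrist and scene views. I judged this by eye; the joint angle itself was not measured.
- **Bystanders:** the arm was kept away from the transformer and side cutter. I did not measure their positions again at the end.

**What went wrong along the way:**
- My first fit of the fence caught its top lip and was about 3 mm off. I used the bed's left edge instead, and touching the fence confirmed it.
- Two attempts to press harder stopped early on their force limit, so I set the final press with small downward steps. My first force-averaging script also failed on a coding error before that.

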